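# Fit the twist cap on the pepper grinder and hold it down

## Task

In the drawer tray, take the pepper grinder's oblong twist cap out of its parking block and put it on the open grinder with the cap's pointer nose on the same side as the small nub on the grinder's collar, turning it as needed until its ribbed stem meshes with the slots and slides in. Press it fully home against the spring, so that the cap sits flat on the collar with no gap, and finish while still gripping it and holding it down: do not let go. Leave the other things in the drawer where they are.

Things in the scene. Friction and masses are not known exactly. Their poses are not given: they have to be found in the camera images.
- cap_center (a point): Centre of the loose stainless twist cap (80 to 140 g), standing upright in the parking block. From above it is oblong with round ends: 52 mm long (its x), 28 mm wide (its y), 36 mm tall, two upright flats 24 mm long facing +y and -y: grip across these 28 mm. Point: 18 mm above the flat underside; z up, x towards the pointer nose.
- cap_pointer (a point): Tip of the cap's pointer nose, 8 mm wide, standing out 11 mm from the round end at +x, near the underside (37 mm from the cap's axis, 10 mm above its underside). A 4 mm wide raised dark ridge on the cap's top runs from the middle to the same end.
- stem_tip (a point): Lower end of the cap's dark drive stem, on its axis, 20 mm under the flat underside (38 mm under cap_center). The stem is plus-shaped: four ribs along the cap's x, -x, y and -y, each 5 mm thick, 24 mm from tip to tip, lower edges rounded.
- park: Square grey silicone parking block, fixed in a cell, 78 x 78 x 30 mm, with a round 26 mm hole that holds the cap's stem; its top is 46 mm above the worktop and the cap's underside rests on it. Origin: centre of its underside.
- socket (a point): Centre of the flat collar top (91 mm above the worktop) of the open pepper grinder: stainless, waisted, 58 mm wide, 75 mm tall, fixed upright in a round silicone nest. z up, x towards the nub. Open in the collar is a plus-shaped hole: slots along x, -x, y, -y, each 7 mm wide (1 mm play either side of a rib), 26 mm end to end, 12 mm deep. With the cap home, cap_center is 18 mm above.
- mark (a point): Top of the nub on the grinder's collar, an 8 mm wide steel block that stands out 10 mm from the collar's side on its +x side; 34 mm from the grinder's the axis.
- plunger (a joint): Sprung plunger 14 mm under the collar top: 0 at rest, grows as it is pressed down, 0.006 m with the cap flat on the collar. The stem enters 14 mm freely, then pushes it; it resists with 3.5 N, about 8 N with the cap home, and lifts a released cap. Turned wrong, the stem stands on the collar, cap 20 mm too high; a quarter or half turn out it would mesh too, but wrongly.
- drawer: White lacquered drawer, fixed on the worktop, 300 x 510 mm (x, y), walls 62 mm high and 12 mm thick, front panel 68 mm high with a bar handle on its far (+x) side; a grey silicone tray inside divides it in two rows (along x) of four cells, each 125 x 115 mm, tray floor 16 mm and cell walls 42 mm above the worktop. Origin under its centre. The grinder, parking block and jar may each be in any of three of the cells.
- jar_center (a point): Closed frosted glass jar, 54 mm wide, 68 mm tall, standing in a cell; half-way up. Bystander.
- salt_center (a point): Round pale ceramic salt cellar with hinged bamboo lid, 68 mm wide, 42 mm tall; half-way up. Bystander.
- infuser_center (a point): Egg-shaped steel tea infuser with a wire loop, 45 mm wide, 52 mm tall; about half-way up. Bystander.
- grater_center (a point): Flat black plastic nutmeg grater with a stub handle, 102 x 36 x 18 mm, lying; its middle. Bystander.
- tin_center (a point): Plain round aluminium tin, 52 mm wide, 36 mm tall; its middle. Bystander.
- scoop_center (a point): Small steel scoop with a short handle, about 82 mm long, 18 mm tall; its middle. Bystander.
Not all that is in view belongs to the job. What is shaped like the part that bears cap_center but green or pink is not meant.

How it is judged:
On the way, in this order (a step that is already met when the one before it is completed fails the run):
1. the cap is gripped and lifted out of its parking block (height (world z) of cap_center above 0.095 m and contact force between the fingers and cap above 1 N), for 0.1 s.
2. the stem is meshed in the slots with the nose on the nub's side (horizontal distance between cap_center and socket below 0.003 m and angle between cap_center's own z axis and vertical below 0.08 rad and angle between the x axis of cap_center and the x axis of socket, either way round below 0.12 rad and x of cap_pointer in the frame of socket above 0.02 m and z of cap_center in the frame of socket below 0.031 m), for 0.1 s.
At the end, for the whole second after the job is handed in: The cap is on the grinder, upright (within 0.08 rad), on its axis within 3 mm, its nose towards the nub within 0.12 rad, its underside within 2 mm of the collar with the plunger pressed at least 4 mm, still, and the fingers still grip it (horizontal distance between cap_center and socket below 0.003 m and angle between cap_center's own z axis and vertical below 0.08 rad and angle between the x axis of cap_center and the x axis of socket, either way round below 0.12 rad and x of cap_pointer in the frame of socket above 0.02 m and z of cap_center in the frame of socket below 0.02 m and value of joint plunger above 0.004 m and contact force between the fingers and cap above 1 N and linear speed of cap below 0.02 m/s); the arm keeps its last pose, push and grip.
It fails at once if a bystander was moved more than 30 mm (distance of any of jar_center, salt_center, infuser_center, grater_center, tin_center, scoop_center from where it was at the start of the episode above 0.03 m).
It also fails if it takes over 48 s, if anything falls off the work surface, if the arm or the gripper's body presses on something with over 40 N, if the wrist force passes 120 N, or if a joint passes its speed limit or range.

## Robot

A 7-joint arm with a two-finger parallel gripper is mounted at the origin on the work surface. World frame = base frame: x ahead of the robot, y to its left, z up, the work surface at z = 0. Lengths are in m, angles in rad, forces in N, time in s.
With the tool pointing down it reaches from about 0.425 to 0.925 m from the base axis. Payload 6.8 kg.
Tool frame: the origin (TCP) lies at the very end of the fingers, on their centre line; the grasp point (between the pads) lies 19 mm behind it; z points along the fingers, y is the direction in which the jaws open and shut (so a half turn about z gives the same grasp; the last joint's range is limited). The gripper opens to 85 mm and grips with 20 to 120 N. Pads are 22 mm wide; open, the fingers measure 114 mm over their backs; the gripper's body (76 mm by 85 mm) begins 54 mm behind the grasp point. The pads swing forward as they close: fully open they stand 13 mm farther back than shut.
Start: joints at [-1.375, 0.477, 0.022, 1.555, -0.011, 1.109, -0.083], TCP at [0.202, 0.644, 0.231] pointing down, gripper open.
Joint ranges: [-2.96, 2.96], [-0.34, 2.1], [-1.41, 1.46], [0.24, 2.44], [-1.37, 4.51], [0.17, 1.92], [-2.96, 2.96]. Speed limits (rad/s): [2.39, 2.39, 3.14, 3.14, 3.14, 3.14, 3.14].

## Interface

Orientations are given as a unit quaternion [w, x, y, z].
In Python, from station import bot gives the robot as it stands.
- The arm moves only by the tool move_arm, never from a script. Its argument "commands" is text: rows parted by semicolons, each of 7 numbers parted by spaces: the opening, from 0 (shut) to 1 (fully open), then the shift along the tool's x, y, z in cm, then the turn, a rotation vector about the tool's x, y, z in degrees. In form: gripper tx ty tz rx ry rz; .... A call has 1 to 12 rows; each row shifts and turns the commanded pose from where the row before left it, along the tool's axes as they then stand; what a row does not reach is not made up. A row lasts 1/12 s, in which the tool goes at most 41.7 mm and 7.16 degrees, less where a joint would pass 70% of its speed; a pose out of reach is approached as far as the arm can. A call with a gripper value outside its range is refused whole. The fingers move at their own pace and stop on an object; "force" is the grip in N (left out, the last holds). Time passes only in rows, so rows that do not move let the fingers close. It gives the time, the measured TCP pose, the force and the opening at its end, in the units of the state.
- bot.get_obs(): the state, without advancing time (a new reading comes with each control period).
- bot.read_camera(name): name is "scene" or "top" or "wrist"; returns a dict with "img" (420x560x3 uint8, red, green, blue), "K" (3x3 intrinsics, pixels), "rvec" (rotation vector, rad) and "tvec" (3), from world to camera coordinates, as OpenCV has them; the wrist camera has in their place "hand_eye" (4x4, takes a point from camera to tool coordinates, whose origin is the TCP and whose axes are the flange's). Camera axes: x right, y down, z forward; pixel columns grow to the right and rows downward; lengths in m; the calibration is good to about 2 mm. A picture is of the moment at which its call begins: read the wrist's pose just before it. There is no depth.
- bot.hand_in(): hands the job in, once; it reports no verdict.
The state is a dict: "t": time; "q": joint angles; "joint_vel": joint speeds; "joint_torque": joint torques, N m; "eef_pos": TCP position; "tool_rot": TCP orientation; "contact_force": force on the tool from outside, world axes, zero at the start; "torque": the same for the moment, N m; "gripper_width": opening from 0.0 (shut) to 1.0 (fully open).
Only numpy, scipy, OpenCV 4.12 (cv2) and the standard library are available. Lean on these libraries where they do the work, as an engineer would, in place of code of your own. Each camera call takes 0.05 s, during which the arm holds its last target. There are 200 camera calls.

## Working session

There is one attempt and no reset: what is moved stays moved. The work goes in short steps, Python scripts to look and compute and a tool call to move; the robot and the scene stay as the last step left them, time stands still between calls to the robot, and variables do not carry over. Pictures are saved under pics/ and viewed, about 8 in all and at most 12, crops included, and the job is handed in when it is done.

Besides the shell and the picture viewer there is one more tool, called by a JSON object that holds its "api" and its "payload", one argument or row to a line. move_arm: Moves the arm, as the interface text tells. Its arguments: {"type":"object","properties":{"commands":{"type":"string"},"force":{"type":"number"}},"required":["commands"]}

```bash
mkdir -p pics; cat > h.py <<'E'
import numpy as np, cv2
from scipy.spatial.transform import Rotation as R
from station import bot
def snap(n,f):
    c=bot.read_camera(n); cv2.imwrite(f'pics/{f}.png',c['img'][:,:,::-1]); np.save(f'pics/{f}.npy',c,allow_pickle=True); return c
def cam(c,o=None):
    """world camera position and rotation cam->world"""
    if 'rvec' in c:
        Rm=cv2.Rodrigues(np.array(c['rvec'],float))[0]; return -Rm.T@np.ravel(c['tvec']),Rm.T
    q=o['tool_rot']; T=R.from_quat([q[1],q[2],q[3],q[0]]).as_matrix(); H=np.array(c['hand_eye'])
    return np.array(o['eef_pos'])+T@H[:3,3],T@H[:3,:3]
def ray(c,uv,z,o=None):
    p,M=cam(c,o); d=M@np.linalg.inv(c['K'])@np.array([uv[0],uv[1],1.]); return p+d*(z-p[2])/d[2]
def proj(c,X,o=None):
    p,M=cam(c,o); v=c['K']@(M.T@(np.array(X)-p)); return v[:2]/v[2]
E
python3 - <<'E'
from h import *
o=bot.get_obs(); print(o)
a=snap('top','top0'); b=snap('scene','sc0')
print(cam(a),cam(b),a['K'])
cv2.imwrite('pics/top0x.png',cv2.resize(a['img'][:,:,::-1],(800,600),interpolation=cv2.INTER_CUBIC))
E
```

```text
{'t': 0.0, 'q': array([-1.37510541,  0.47784511,  0.02233847,  1.55648384, -0.01149201,
        1.10933038, -0.08310671]), 'joint_vel': array([ 0.0011115 , -0.00102472, -0.00175036, -0.0015799 ,  0.00078767,
        0.00362783,  0.00038974]), 'joint_torque': array([ 2.38900257e-04, -5.96442389e+01,  1.60798699e+00, -2.81197214e+01,
        1.25356915e-02,  9.27346176e-03,  1.40639517e-05]), 'eef_pos': array([0.20175149, 0.64349145, 0.23028187]), 'tool_rot': array([-7.05636827e-05,  1.51302455e-01,  9.88487040e-01, -9.66647005e-04]), 'contact_force': array([-0.92453355, -0.23144018, -0.29683817]), 'torque': array([ 0.01281638, -0.03142291,  0.01853476]), 'gripper_width': 1.004414602565309}
(array([ 0.45009669, -0.05358291,  1.04464903]), array([[ 0.00792002, -0.99763936,  0.06821279],
       [-0.99995587, -0.00824616, -0.00450087],
       [ 0.00505274, -0.06817413, -0.99766064]])) (array([ 1.02420213, -0.35912302,  0.64714335]), array([[ 0.48507022,  0.59652689, -0.63942361],
       [ 0.87423311, -0.31359636,  0.37063972],
       [ 0.02057565, -0.73879158, -0.67361981]])) [[434.51480973   0.         277.9293747 ]
 [  0.         434.51480973 205.50442889]
 [  0.           0.           1.        ]]
```

View pics/top0x.png

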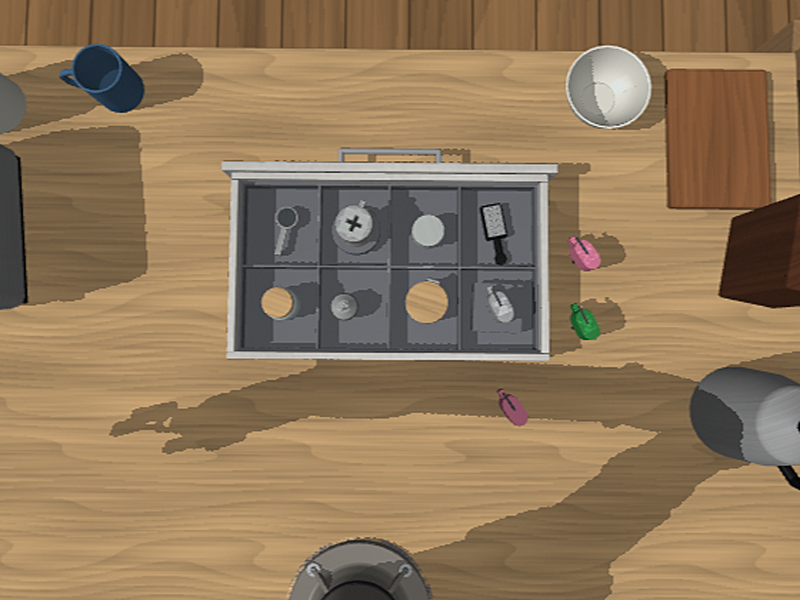

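View pics/sc0.png

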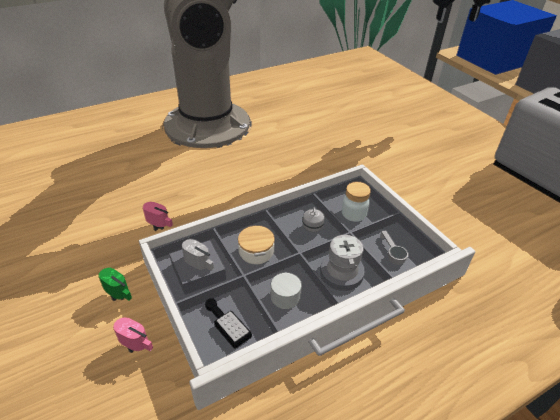

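Top view (800 px scale): the cap is in the parking block at about (500,303), with its dark ridge pointing up-left. The open grinder is at (355,223), its nub at about (364,205). The green and pink caps outside the drawer are decoys.

```bash
python3 - <<'E'
from h import *
a=np.load('pics/top0.npy',allow_pickle=True).item()
for n,u,z in [('cap',(500,303),.08),('ridgeend',(493,290),.082),('socket',(355,223),.091),('nub',(364,205),.091),('drawerBR',(548,355),.062),('drawerTL',(233,180),.062),('salt',(427,302),.058),('jar',(278,302),.084)]:
    print(n,ray(a,(np.array(u)+.5)*.7-.5,z).round(4))
w=bot.read_camera('wrist'); print(w['hand_eye'],w['K'])
o=bot.get_obs(); q=o['tool_rot'];print(R.from_quat([q[1],q[2],q[3],q[0]]).as_matrix().round(3))
E
```

```text
cap [ 0.503  -0.2181  0.08  ]
ridgeend [ 0.5231 -0.2069  0.082 ]
socket [0.6248 0.0085 0.091 ]
nub [ 0.6532 -0.0051  0.091 ]
drawerBR [ 0.4224 -0.2967  0.062 ]
drawerTL [0.6981 0.207  0.062 ]
salt [ 0.5048 -0.1055  0.058 ]
jar [0.5015 0.1266 0.084 ]
[[-6.98636999e-04 -9.50458934e-01 -3.10849364e-01  7.93748709e-02]
 [ 9.99999745e-01 -7.10274774e-04 -7.57595797e-05  5.86869540e-04]
 [-1.48782093e-04 -3.10849338e-01  9.50459187e-01 -1.42803203e-01]
 [ 0.00000000e+00  0.00000000e+00  0.00000000e+00  1.00000000e+00]] [[326.36573295   0.         274.52853573]
 [  0.         326.36573295 207.06455554]
 [  0.           0.           1.        ]]
[[-0.954  0.299 -0.   ]
 [ 0.299  0.954 -0.001]
 [-0.    -0.001 -1.   ]]
```

{"api": "move_arm", "payload": {
  "commands": "1 -3.1 -2.3 0 0 0 0;1 -3.1 -2.3 0 0 0 0;1 -3.1 -2.3 0 0 0 0;1 -3.1 -2.3 0 0 0 0;1 -3.1 -2.3 0 0 0 0;1 -3.1 -2.3 0 0 0 0;1 -3.1 -2.3 0 0 0 0;1 -3.1 -2.3 0 0 0 0;1 -3.1 -2.3 0 0 0 0;1 -3.1 -2.3 0 0 0 0;1 -3.1 -2.3 0 0 0 0"
}}

```text
t: 1.07
eef_pos: [0.4523, 0.2989, 0.2313]
tool_rot: [-0.0, 0.151, 0.988, 0.0]
contact_force: [0.3, 0.3, 0.2]
gripper_width: 1.003
```

```bash
cat >> h.py <<'E'
def tool(o):
    q=o['tool_rot']; return R.from_quat([q[1],q[2],q[3],q[0]]).as_matrix()
def plan(xyz,yaw=None,o=None):
    """print tool-frame shift (cm) to xyz, then turn (deg about tool z) for tool-x yaw"""
    o=o or bot.get_obs(); T=tool(o); s=T.T@(np.array(xyz)-o['eef_pos'])*100
    y0=np.degrees(np.arctan2(T[1,0],T[0,0])); print('t',round(o['t'],2),'pos',o['eef_pos'].round(4),'yaw',y0.round(2),'tilt',T[:2,2].round(4),'q',o['q'].round(2))
    print('shift cm',s.round(2),'turn', None if yaw is None else round((y0-yaw+180)%360-180,2))
E
python3 -c "
from h import *
plan([.58,-.09,.25],29)"
```

```text
t 1.07 pos [0.4523 0.2989 0.2313] yaw 162.6 tilt [-0.0001  0.    ] q [-0.84  0.26  0.17  1.88 -0.05  1.    0.62]
shift cm [-23.82 -33.29  -1.88] turn 133.6
```

{"api": "move_arm", "payload": {
  "commands": "1 -2.4 -3.3 -0.2 0 0 0;1 -2.4 -3.3 -0.2 0 0 0;1 -2.4 -3.3 -0.2 0 0 0;1 -2.4 -3.3 -0.2 0 0 0;1 -2.4 -3.3 -0.2 0 0 0;1 -2.4 -3.3 -0.2 0 0 0;1 -2.4 -3.3 -0.2 0 0 0;1 -2.4 -3.3 -0.2 0 0 0;1 -2.4 -3.3 -0.2 0 0 0;1 -2.4 -3.3 -0.2 0 0 0"
}}

```text
t: 1.9
eef_pos: [0.5821, -0.0879, 0.2514]
tool_rot: [-0.0, 0.151, 0.989, 0.0]
contact_force: [1.0, -0.4, 0.6]
gripper_width: 1.002
```

{"api": "move_arm", "payload": {
  "commands": "1 0 0 0 0 0 7;1 0 0 0 0 0 7;1 0 0 0 0 0 7;1 0 0 0 0 0 7;1 0 0 0 0 0 7;1 0 0 0 0 0 7;1 0 0 0 0 0 7;1 0 0 0 0 0 7;1 0 0 0 0 0 7;1 0 0 0 0 0 7"
}}

```text
t: 2.73
eef_pos: [0.5817, -0.0859, 0.2511]
tool_rot: [-0.0, 0.693, 0.721, -0.0]
contact_force: [0.2, -0.4, -0.1]
gripper_width: 0.999
```

{"api": "move_arm", "payload": {
  "commands": "1 0 0 0 0 0 7;1 0 0 0 0 0 7;1 0 0 0 0 0 7;1 0 0 0 0 0 7;1 0 0 0 0 0 7;1 0 0 0 0 0 7;1 0 0 0 0 0 7;1 0 0 0 0 0 7;1 0 0 0 0 0 7;1 0 0 0 0 0 1;1 0 0 0 0 0 0"
}}

```text
t: 3.65
eef_pos: [0.5817, -0.0858, 0.251]
tool_rot: [0.0, 0.969, 0.248, -0.0]
contact_force: [-0.1, 0.4, 0.4]
gripper_width: 1.002
```

```bash
python3 -c "
from h import *
plan([.503,-.218,.2],29)
o=bot.get_obs();w=snap('wrist','w1')
print(proj(w,[.503,-.218,.08],o),proj(w,[.625,.0085,.091],o))
cv2.imwrite('pics/w1x.png',cv2.resize(w['img'][:,:,::-1],(800,600),interpolation=cv2.INTER_CUBIC))"
```

```text
t 3.65 pos [ 0.5817 -0.0858  0.251 ] yaw 28.74 tilt [-0.0007 -0.0004] q [-0.63  0.43  0.9   1.79 -0.37  1.11 -0.67]
shift cm [-13.26   7.81   5.11] turn -0.26
[344.70934399 300.99503679] [204.27057127  96.93645541]
```

View pics/w1x.png

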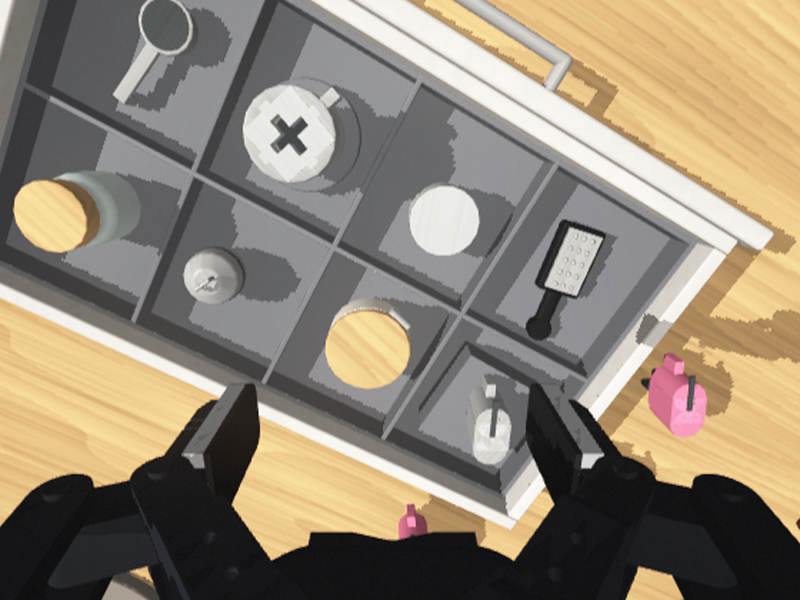

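```bash
python3 -c "
from h import *
plan([.59,-.011,.22],29)
plan([.468,-.237,.21],29)"
```

```text
t 3.7 pos [ 0.5818 -0.0858  0.2511] yaw 28.8 tilt [-0.0005 -0.0002] q [-0.63  0.43  0.9   1.79 -0.37  1.11 -0.67]
shift cm [ 4.32 -6.16  3.1 ] turn -0.2
t 3.7 pos [ 0.5818 -0.0858  0.2511] yaw 28.8 tilt [-0.0005 -0.0002] q [-0.63  0.43  0.9   1.79 -0.37  1.11 -0.67]
shift cm [-17.25   7.77   4.12] turn -0.2
```

{"api": "move_arm", "payload": {
  "commands": "1 1.4 -2 1 0 0 0;1 1.4 -2 1 0 0 0;1 1.4 -2 1 0 0 0;1 0 0 0 0 0 0;1 0 0 0 0 0 0"
}}

```text
t: 4.12
eef_pos: [0.5898, -0.0114, 0.2205]
tool_rot: [-0.0, 0.968, 0.25, -0.001]
contact_force: [0.2, -0.3, 0.5]
gripper_width: 1.0
```

```bash
python3 -c "
from h import *
plan([.468,-.237,.21],29)
o=bot.get_obs();w=snap('wrist','w2');np.save('pics/w2o.npy',o,allow_pickle=True)
print(proj(w,[.625,.0085,.091],o))"
```

```text
t 4.12 pos [ 0.5898 -0.0114  0.2205] yaw 28.93 tilt [-0.0016  0.0002] q [-0.73  0.46  0.87  1.82 -0.41  1.05 -0.77]
shift cm [-21.58  13.85   1.07] turn -0.07
[274.44340339 150.88814342]
```

{"api": "move_arm", "payload": {
  "commands": "1 -2.7 1.7 0.1 0 0 0;1 -2.7 1.7 0.1 0 0 0;1 -2.7 1.7 0.1 0 0 0;1 -2.7 1.7 0.1 0 0 0;1 -2.7 1.7 0.1 0 0 0;1 -2.7 1.7 0.1 0 0 0;1 -2.7 1.7 0.1 0 0 0;1 -2.7 1.7 0.1 0 0 0;1 0 0 0 0 0 0;1 0 0 0 0 0 0"
}}

```text
t: 5.0
eef_pos: [0.4637, -0.2393, 0.2141]
tool_rot: [0.0, 0.97, 0.244, 0.001]
contact_force: [0.4, 0.2, 0.4]
gripper_width: 0.999
```

```bash
python3 -c "
from h import *
plan([.503,-.218,.12],29)
o=bot.get_obs();w=snap('wrist','w3');np.save('pics/w3o.npy',o,allow_pickle=True)
print(proj(w,[.503,-.218,.08],o))
a=cv2.imread('pics/w2.png')[40:300,60:460];b=w['img'][40:300,60:460,::-1]
cv2.imwrite('pics/w23.png',cv2.resize(np.hstack([a,b]),(800,260)))
"
```

```text
t 5.0 pos [ 0.4637 -0.2393  0.2141] yaw 28.26 tilt [ 0.0013 -0.0004] q [-0.4   0.35  0.94  1.98 -0.34  0.98 -0.37]
shift cm [ 4.46 -0.03  9.42] turn -0.74
[274.34845643 145.28054666]
```

View pics/w23.png

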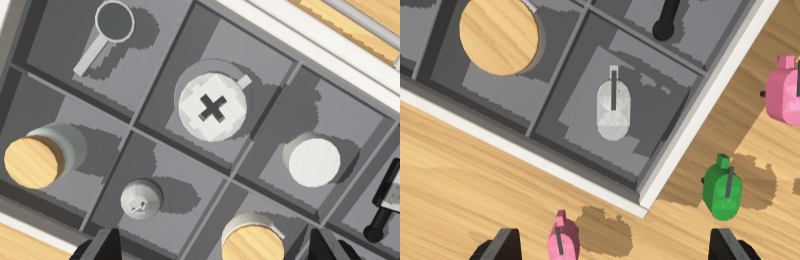

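Left: the grinder's cross is at about (272,147) full px and its nub at (303,120). Right: the cap is at about (273,148), with ridge and nose pointing up. Next I measure both by masks.

```bash
cat > m.py <<'E'
from h import *
def load(f): return np.load(f'pics/{f}.npy',allow_pickle=True).item(), np.load(f'pics/{f}o.npy',allow_pickle=True).item()
def blob(mask,seed):
    n,l,s,c=cv2.connectedComponentsWithStats(mask.astype(np.uint8)); ys,xs=np.nonzero(l)
    k=np.argmin((xs-seed[0])**2+(ys-seed[1])**2); return (l==l[ys[k],xs[k]]).astype(np.uint8)
def pts(m): y,x=np.nonzero(m); return np.c_[x,y].astype(float)
E
python3 - <<'E'
from m import *
w,o=load('w2'); g=cv2.cvtColor(w['img'],cv2.COLOR_RGB2GRAY)
cr=g.copy(); 
m=blob((g<110)&(np.hypot(*(np.indices(g.shape)-np.array([147,272])[:,None,None]))<24),(272,147))
P=np.array([ray(w,p,.091,o)[:2] for p in pts(m)]); c=P.mean(0); d=P-c
th=np.arctan2(d[:,1],d[:,0]); r=np.hypot(*d.T); s=(r>.006)
a4=np.degrees(np.angle(np.sum(r[s]**2*np.exp(4j*th[s]))))/4
print('cross',c.round(4),m.sum(),'axis mod90',a4.round(2),'rmax',np.percentile(r,97).round(4))
print('area mm2',m.sum()*(np.linalg.norm(ray(w,(272,147),.091,o)-ray(w,(273,147),.091,o))*1e3)**2,'exp',26*7*2-49)
B=blob((g>150),(255,147)); cnt=max(cv2.findContours(B,cv2.RETR_EXTERNAL,cv2.CHAIN_APPROX_NONE)[0],key=len)[:,0,:]
Q=np.array([ray(w,p,.091,o)[:2] for p in cnt]); print('collar bbox',Q.min(0).round(4),Q.max(0).round(4))
rr=np.hypot(*(Q-c).T); k=np.argsort(-rr)[:8]; print('far pts',rr[k].round(4),np.degrees(np.arctan2(*(Q[k]-c).T[::-1])).round(1))
w,o=load('w3'); i=w['img']; g=cv2.cvtColor(i,cv2.COLOR_RGB2GRAY)
def up(im,c,h=45): return cv2.resize(im[c[1]-h:c[1]+h,c[0]-h:c[0]+h,::-1],(400,400),interpolation=cv2.INTER_NEAREST)
cv2.imwrite('pics/z.png',np.hstack([up(load('w2')[0]['img'],(272,147)),up(i,(273,148))]))
E
```

```text
cross [0.6271 0.0118] 339 axis mod90 -21.87 rmax 0.0115
area mm2 232.28243649461353 exp 315
collar bbox [ 0.5973 -0.0168] [0.6631 0.0402]
far pts [0.038  0.0377 0.0377 0.0377 0.0376 0.0375 0.0374 0.0373] [-26.8 -19.  -25.1 -17.3 -27.8 -23.4 -21.6 -19.9]
```

View pics/z.png

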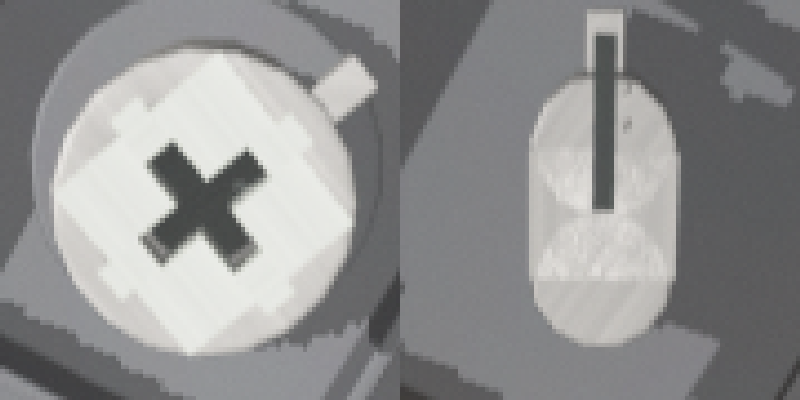

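Left: a clean cross with the nub at the upper right, where some slot ends are lit and fall outside the mask. Right: the cap outline is symmetric about the ridge, which starts at the cap's middle (crop about (604,212)) and points straight up.

```bash
python3 - <<'E'
from m import *
w,o=load('w2'); g=cv2.cvtColor(w['img'],cv2.COLOR_RGB2GRAY)
m=blob((g<175)&(np.hypot(*(np.indices(g.shape)-np.array([149,274])[:,None,None]))<22),(273,148))
P=np.array([ray(w,p,.091,o)[:2] for p in pts(m)]); c=P.mean(0); d=P-c
th=np.arctan2(d[:,1],d[:,0]); r=np.hypot(*d.T); s=(r>.006)
print('cross',c.round(4),'mod90',(np.degrees(np.angle(np.sum(r[s]**2*np.exp(4j*th[s]))))/4).round(2),'rmax',np.percentile(r,97).round(4))
w,o=load('w3'); i=w['img']; g=cv2.cvtColor(i,cv2.COLOR_RGB2GRAY)
top=np.zeros_like(g); top[120:182,255:295]=1; win=np.zeros_like(g); win[104:185,250:300]=1
m=blob((g<90)&(win>0),(273.9,130)); P=np.array([ray(w,p,.082,o)[:2] for p in pts(m)])
vx,vy,x0,y0=cv2.fitLine(P.astype(np.float32),cv2.DIST_L2,0,.01,.01).ravel(); yaw=np.degrees(np.arctan2(vy,vx)); print('ridge yaw',yaw.round(2),len(P),P[P[:,0].argmin()].round(4))
b=blob((g>150)&(win>0),(273.9,170)); b[:119]=0; b=pts(b); print('px bbox',b.min(0),b.max(0))
ce=np.array([(b[:,0].min()+b[:,0].max())/2,(119.9+b[:,1].max()+.5)/2])
C=ray(w,ce,.082,o)
L=np.linalg.norm(ray(w,(ce[0],119.4),.082,o)-ray(w,(ce[0],b[:,1].max()+.5),.082,o)); W=np.linalg.norm(ray(w,(b[:,0].min()-.5,160),.082,o)-ray(w,(b[:,0].max()+.5,160),.082,o))
print('cap',ce,C.round(4),'L,W',L.round(4),W.round(4))
a=np.load('pics/top0.npy',allow_pickle=True).item()
print('top predict', (proj(a,C)+.5)/.7,(proj(a,[*c,.091])+.5)/.7)
plan([*C[:2],.10],29,o)
E
```

```text
cross [0.6262 0.0113] mod90 -21.26 rmax 0.0129
ridge yaw 27.83 149 [ 0.5003 -0.2172]
px bbox [257. 121.] [290. 180.]
cap [273.5 150.2] [ 0.4993 -0.2192  0.082 ] L,W 0.051 0.0288
top predict [501.44910299 305.82413431] [353.70790149 222.60449479]
t 5.0 pos [ 0.4637 -0.2393  0.2141] yaw 28.26 tilt [ 0.0013 -0.0004] q [-0.4   0.35  0.94  1.98 -0.34  0.98 -0.37]
shift cm [ 4.08 -0.1  11.42] turn -0.74
```

{"api": "move_arm", "payload": {
  "commands": "0.6 2.1 -0.05 1.5 0 0 0.4;0.6 2 -0.05 2.5 0 0 0;0.6 0 0 3 0 0 0;0.6 0 0 3 0 0 0;0.6 0 0 1.4 0 0 0;0.6 0 0 0 0 0 0;0.6 0 0 0 0 0 0"
}}

```text
t: 5.63
eef_pos: [0.5013, -0.2151, 0.0991]
tool_rot: [-0.0, 0.97, 0.244, -0.001]
contact_force: [-0.3, -0.1, -0.2]
gripper_width: 0.601
```

```bash
python3 -c "
from h import *
plan([.4993,-.2192,.050],27.83)
o=bot.get_obs();print(o['gripper_width'],o['contact_force'])"
```

```text
t 5.63 pos [ 0.5013 -0.2151  0.0991] yaw 28.28 tilt [-0.0012  0.0001] q [-0.29  0.55  0.77  2.02 -0.54  0.79 -0.28]
shift cm [-0.37  0.27  4.91] turn 0.45
0.6009692651937686 [-0.28135479 -0.14570327 -0.2018011 ]
```

{"api": "move_arm", "payload": {
  "commands": "0.6 -0.3 0.3 0 0 0 0.4;0.6 0 0 0 0 0 0;0.6 0 0 0 0 0 0;0.6 0 0 0 0 0 0"
}}

```text
t: 5.97
eef_pos: [0.5005, -0.2199, 0.1003]
tool_rot: [0.0, 0.971, 0.24, 0.001]
contact_force: [-0.1, -0.6, 0.4]
gripper_width: 0.596
```

```bash
python3 -c "
from m import *
plan([.4993,-.2192,.050],27.83)
o=bot.get_obs();w=snap('wrist','w4');np.save('pics/w4o.npy',o,allow_pickle=True)
print(proj(w,[.4993,-.2192,.082],o)); cv2.imwrite('pics/w4c.png',cv2.resize(w['img'][120:400,90:470,::-1],(760,560)))"
```

```text
t 5.97 pos [ 0.5005 -0.2199  0.1003] yaw 27.79 tilt [ 0.0019 -0.0001] q [-0.28  0.55  0.77  2.02 -0.54  0.79 -0.27]
shift cm [-0.08 -0.12  5.03] turn -0.04
[272.7895527  256.62234212]
```

View pics/w4c.png

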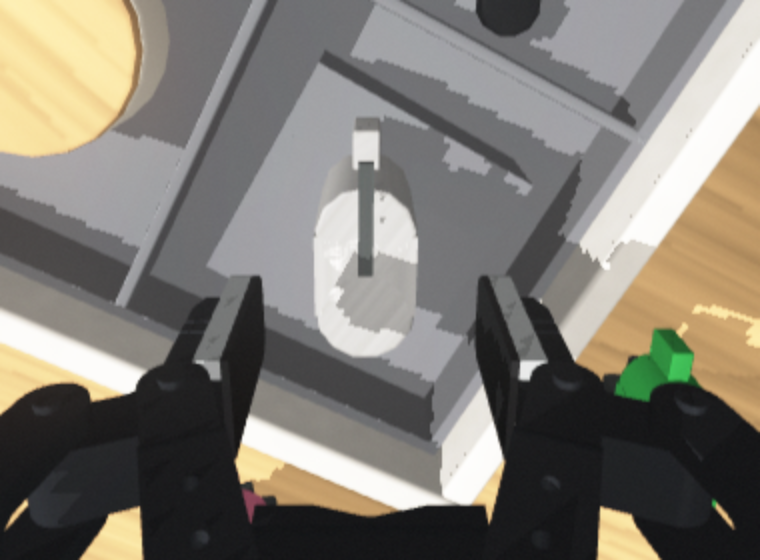

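The cap's ridge start is at about px (273,257), within 1 px of the prediction (272.8,256.6), and the fingers straddle it evenly. I go down and grip.

{"api": "move_arm", "payload": {
  "commands": "0.6 -0.1 -0.1 2 0 0 0;0.6 0 0 1.5 0 0 0;0.6 0 0 1 0 0 0;0.6 0 0 0.5 0 0 0;0.6 0 0 0 0 0 0;0 0 0 0 0 0 0;0 0 0 0 0 0 0;0 0 0 0 0 0 0;0 0 0 0 0 0 0;0 0 0 0 0 0 0;0 0 0 0 0 0 0",
  "force": 60
}}

```text
t: 6.93
eef_pos: [0.4992, -0.2197, 0.0501]
tool_rot: [0.0, 0.971, 0.24, 0.001]
contact_force: [0.2, 0.2, 5.9]
gripper_width: 0.319
```

```bash
python3 -c "
from h import *
plan([.4993,-.2192,.050],27.83)
o=bot.get_obs();print(o['gripper_width'],o['contact_force'],o['torque'])"
```

```text
t 6.93 pos [ 0.4992 -0.2197  0.0501] yaw 27.78 tilt [ 0.0016 -0.0004] q [-0.22  0.62  0.7   2.04 -0.62  0.7  -0.21]
shift cm [ 0.03 -0.04  0.01] turn -0.05
0.31933598597486074 [0.18657934 0.23808478 5.89603379] [ 0.02953807  0.18355521 -0.01381564]
```

{"api": "move_arm", "payload": {
  "commands": "0 0 0 -1 0 0 0;0 0 0 -2 0 0 0;0 0 0 -3 0 0 0;0 0 0 -3 0 0 0;0 0 0 -2 0 0 0;0 0 0 0 0 0 0;0 0 0 0 0 0 0"
}}

```text
t: 7.52
eef_pos: [0.499, -0.2192, 0.1604]
tool_rot: [0.0, 0.971, 0.24, 0.001]
contact_force: [0.1, 0.4, -2.1]
gripper_width: 0.32
```

```bash
python3 -c "
from h import *
plan([.6262,.0113,.16],-21.5)
o=bot.get_obs();print(o['gripper_width'],o['contact_force'],o['torque'])"
```

```text
t 7.52 pos [ 0.499  -0.2192  0.1604] yaw 27.81 tilt [0.0023 0.0002] q [-0.36  0.47  0.86  1.98 -0.45  0.9  -0.34]
shift cm [ 22.   -14.45   0.07] turn 49.31
0.3202339656116736 [ 0.08767864  0.35665451 -2.09759412] [-0.02197141 -0.0161651   0.07888304]
```

{"api": "move_arm", "payload": {
  "commands": "0 2.2 -1.45 0 0 0 0;0 2.2 -1.45 0 0 0 0;0 2.2 -1.45 0 0 0 0;0 2.2 -1.45 0 0 0 0;0 2.2 -1.45 0 0 0 0;0 2.2 -1.45 0 0 0 0;0 2.2 -1.45 0 0 0 0;0 2.2 -1.45 0 0 0 0;0 2.2 -1.45 0 0 0 0;0 2.2 -1.45 0 0 0 0"
}}

```text
t: 8.35
eef_pos: [0.6247, 0.013, 0.1575]
tool_rot: [-0.0, 0.971, 0.24, -0.002]
contact_force: [-0.0, -1.2, -1.9]
gripper_width: 0.317
```

{"api": "move_arm", "payload": {
  "commands": "0 0 0 0 0 0 6;0 0 0 0 0 0 6;0 0 0 0 0 0 6;0 0 0 0 0 0 6;0 0 0 0 0 0 6;0 0 0 0 0 0 6;0 0 0 0 0 0 6;0 0 0 0 0 0 6;0 0 0 0 0 0 1.3;0 0 0 0 0 0 0;0 0 0 0 0 0 0"
}}

```text
t: 9.27
eef_pos: [0.6249, 0.0116, 0.1584]
tool_rot: [0.0, 0.983, -0.185, -0.001]
contact_force: [-0.5, 0.7, -0.3]
gripper_width: 0.318
```

```bash
python3 -c "
from m import *
plan([.6262,.0113,.16],-21.5)
o=bot.get_obs();print(o['gripper_width'],o['contact_force'],o['torque'])
w=snap('wrist','w5');np.save('pics/w5o.npy',o,allow_pickle=True)
print(proj(w,[.6262,.0113,.091],o)); cv2.imwrite('pics/w5c.png',cv2.resize(w['img'][80:360,90:470,::-1],(760,560)))"
```

```text
t 9.27 pos [0.6249 0.0116 0.1584] yaw -21.36 tilt [-0.0016 -0.0004] q [-0.8   0.7   1.03  1.79 -0.69  1.06 -1.45]
shift cm [ 0.13 -0.02 -0.16] turn 0.14
0.3176000474270457 [-0.54032748  0.72771041 -0.32185034] [ 0.0500313  -0.02821182 -0.0258966 ]
[275.20346365 220.83889685]
```

View pics/w5c.png

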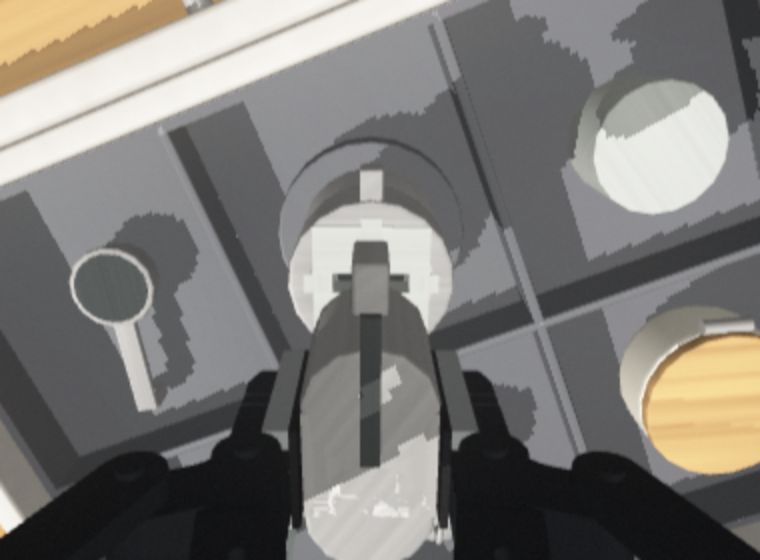

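The nub (crop x 371), the cross (centre 370,283) and the cap's ridge and nose (370–371) are in line, and the cross matches the prediction within 1 px. I check the cap's in-hand offset along tool x and then go down.

```bash
python3 -c "
from m import *
w,o=load('w5'); T=tool(o)
for n,u,z in [('mid',(275,312.5),o['eef_pos'][2]+.0315),('slot',(275.25,221.5),.091)]:
    X=ray(w,u,z,o); print(n,X.round(4),(T.T@(X-o['eef_pos'])*1e3).round(1))
plan([.6262,.0113,.12],-21.5)"
```

```text
mid [0.6243 0.0124 0.1899] [ -0.9  -0.5 -31.5]
slot [0.6257 0.0114 0.091 ] [ 0.9 -0.2 67.4]
t 9.32 pos [0.6251 0.0116 0.1587] yaw -21.38 tilt [-0.001  -0.0001] q [-0.8   0.7   1.03  1.79 -0.69  1.06 -1.45]
shift cm [ 0.11 -0.02  3.87] turn 0.12
```

{"api": "move_arm", "payload": {
  "commands": "0 0.15 0 1.5 0 0 0.1;0 0 0 1.5 0 0 0;0 0 0 0.7 0 0 0;0 0 0 0 0 0 0;0 0 0 0 0 0 0;0 0 0 0.2 0 0 0;0 0 0 0.2 0 0 0;0 0 0 0.2 0 0 0;0 0 0 0 0 0 0",
  "force": 80
}}

```text
t: 10.07
eef_pos: [0.6268, 0.0111, 0.1161]
tool_rot: [-0.0, 0.982, -0.187, -0.0]
contact_force: [0.0, -0.1, -1.8]
gripper_width: 0.316
```

```bash
python3 -c "
from h import *
plan([.6262,.0113,.095],-21.5)
o=bot.get_obs();print(o['contact_force'],o['torque'])"
```

```text
t 10.07 pos [0.6268 0.0111 0.1161] yaw -21.6 tilt [-0.0001  0.0001] q [-0.77  0.75  0.98  1.82 -0.74  0.99 -1.42]
shift cm [-0.07  0.01  2.11] turn -0.1
[ 0.01810703 -0.05599301 -1.78080699] [ 0.00287499  0.04902575 -0.01813942]
```

{"api": "move_arm", "payload": {
  "commands": "0 0 0 0.2 0 0 0;0 0 0 0.2 0 0 0;0 0 0 0.2 0 0 0;0 0 0 0 0 0 0"
}}

```text
t: 10.4
eef_pos: [0.6266, 0.0111, 0.1098]
tool_rot: [0.0, 0.982, -0.187, -0.0]
contact_force: [-0.4, -0.2, -1.2]
gripper_width: 0.318
```

{"api": "move_arm", "payload": {
  "commands": "0 0 0 0.2 0 0 0;0 0 0 0.2 0 0 0;0 0 0 0.2 0 0 0;0 0 0 0.2 0 0 0;0 0 0 0 0 0 0"
}}

```text
t: 10.82
eef_pos: [0.6267, 0.0111, 0.1018]
tool_rot: [0.0, 0.982, -0.187, -0.0]
contact_force: [-0.2, 0.5, -1.0]
gripper_width: 0.317
```

{"api": "move_arm", "payload": {
  "commands": "0 0 0 0.2 0 0 0;0 0 0 0.2 0 0 0;0 0 0 0.1 0 0 0;0 0 0 0 0 0 0"
}}

```text
t: 11.15
eef_pos: [0.627, 0.011, 0.0975]
tool_rot: [-0.0, 0.982, -0.187, 0.0]
contact_force: [-1.7, 1.9, 4.6]
gripper_width: 0.316
```

{"api": "move_arm", "payload": {
  "commands": "0 0 0 0.1 0 0 0;0 0 0 0.1 0 0 0;0 0 0 0.1 0 0 0;0 0 0 0 0 0 0;0 0 0 0 0 0 0"
}}

```text
t: 11.57
eef_pos: [0.627, 0.0109, 0.0953]
tool_rot: [-0.0, 0.982, -0.187, 0.0]
contact_force: [-3.8, 0.8, 10.4]
gripper_width: 0.318
```

```bash
python3 -c "
from h import *
plan([.6262,.0113,.095],-21.5)
o=bot.get_obs();print(o['contact_force'],o['torque'])"
```

```text
t 11.57 pos [0.627  0.0109 0.0953] yaw -21.61 tilt [0.0004 0.0007] q [-0.75  0.77  0.96  1.83 -0.77  0.96 -1.4 ]
shift cm [-0.09 -0.    0.03] turn -0.11
[-3.82985166  0.82133436 10.41144119] [ 0.18200376  0.87595792 -0.02081993]
```

{"api": "move_arm", "payload": {
  "commands": "0 -0.08 0 0.1 0 0 0;0 0 0 0.1 0 0 0;0 0 0 0 0 0 0;0 0 0 0 0 0 0"
}}

```text
t: 11.9
eef_pos: [0.6271, 0.011, 0.0952]
tool_rot: [-0.001, 0.982, -0.188, 0.001]
contact_force: [-8.1, 2.3, 22.6]
gripper_width: 0.321
```

```bash
python3 -c "
from m import *
plan([.6262,.0113,.095],-21.5)
o=bot.get_obs();print(o['contact_force'],o['torque'],tool(o).round(4).tolist())
s=snap('scene','s6'); u=proj(s,[.6262,.0113,.1]).astype(int); print(u)
w=snap('wrist','w6')
a=cv2.resize(s['img'][u[1]-50:u[1]+50,u[0]-40:u[0]+40,::-1],(400,500),interpolation=cv2.INTER_CUBIC)
b=cv2.resize(w['img'][210:330,227:323,::-1],(400,500),interpolation=cv2.INTER_CUBIC)
cv2.imwrite('pics/c6.png',np.hstack([a,b]))"
```

```text
t 11.9 pos [0.6271 0.011  0.0952] yaw -21.62 tilt [0.0021 0.0016] q [-0.76  0.77  0.96  1.83 -0.77  0.96 -1.4 ]
shift cm [-0.09  0.    0.02] turn -0.12
[-8.07405369  2.34147543 22.55339019] [0.39521184 1.70387356 0.01792212] [[0.9296, -0.3685, 0.0021], [-0.3685, -0.9296, 0.0016], [0.0014, -0.0022, -1.0]]
[347 241]
```

View pics/c6.png

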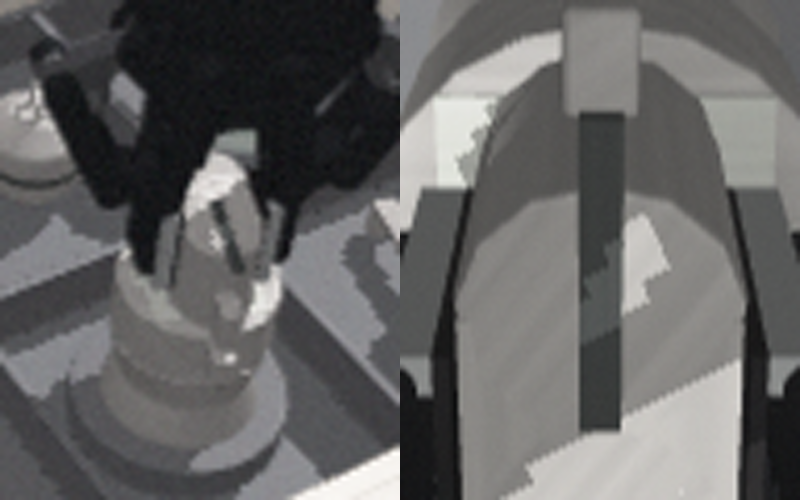

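The scene crop shows the cap seated flat on the collar with no visible gap. In the wrist crop the nose is in line over the nub side. Height also agrees: the underside works out at 95.2 − 4.1 = 91.1 mm against the collar top at 91 mm. I hold briefly to check it is steady.

{"api": "move_arm", "payload": {
  "commands": "0 -0.05 0 0 0 0 0;0 0 0 0 0 0 0;0 0 0 0 0 0 0;0 0 0 0 0 0 0;0 0 0 0 0 0 0;0 0 0 0 0 0 0;0 0 0 0 0 0 0;0 0 0 0 0 0 0;0 0 0 0 0 0 0;0 0 0 0 0 0 0"
}}

```text
t: 12.83
eef_pos: [0.6271, 0.011, 0.0952]
tool_rot: [-0.001, 0.982, -0.188, 0.001]
contact_force: [-6.0, 1.5, 22.4]
gripper_width: 0.315
```

Steady: the pose is unchanged, the push is 22 N and the side force is falling. Handing in.

```bash
python3 -c "
from h import *
o=bot.get_obs();print(o['eef_pos'],o['contact_force'],o['gripper_width']); print(bot.hand_in())"
```

```text
[0.62705446 0.0109533  0.09517254] [-5.99231845  1.52480153 22.42889237] 0.31466098460368097
the job is handed in; nothing more can be done
None
```

The twist cap is on the grinder, pressed fully home with its nose on the nub's side. I handed the job in with the cap still gripped and held down, at 12.8 s on the robot's clock. The hand-in reported no verdict.

I lifted the cap out of the parking block, turned it about 49° to match the nub and lowered it. The stem went into the slots without any contact force, and the spring was felt at the expected depth.

**Last checks:**
- **Seating:** the cap's underside works out at about 91.1 mm against the collar top at 91 mm. The last 2 mm of commanded push gave no further travel, so the cap is against the collar. No gap shows in the scene picture.
- **Direction:** the gripper's yaw is within about 0.1° of the measured direction of the nub.
- **Centring:** the tool is about 1 mm off the measured grinder axis, inside the 3 mm limit but not exact.
- **Hold:** the push is steady at about 22 N, with an 80 N grip set and the opening at about 27 mm, as expected for the 28 mm cap.
- **Side force:** about 6 N (down from 8 N) remains along the cap's length. I left it because the pose was not moving.
- **Bystanders:** no contact with the other things in the drawer was felt. I did not measure their positions again at the end.

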